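# Set the calibration lamp and hold its shutter half open

### The job

Get the rail-mounted calibration lamp ready for the overhead camera's exposure shot: swing the red clamp lever out to unlock the carriage, slide the carriage along the rail until its white needle lines up with the red clip (not the blue one), and swing the lever back in line with the rail to lock it there. Then take the sprung shutter by its blue post, pull it towards the front (the side with the clips) to half open (its rear edge level with the red lines on the two guides), never letting it come fully open, and finish while still holding it there by the post, because it springs shut when let go. Leave the mug, the tape roll and the small bottle where they are.

Things in the scene. Friction and masses are not known exactly. Their poses are not given: they have to be found in the camera images.
- rail_base: fixed aluminium base plate 140 (x) x 440 (y) x 12 mm, lying on the bench, with a steel rail along its y axis. Origin: centre of its underside; its x axis points away from its front edge (the robot's side), y along the rail to the left, z up. It may be turned up to 0.2 rad from the world axes. All joints and offsets below are in these axes.
- carriage (a joint): position of the carriage along the rail in m, +y of rail_base positive, 0 at the middle, range -0.115 to 0.115; about 9 N of drag when unlocked, stays where it is left; clamped (holds against about 20 N) when the lever is locked. The carriage bears a black lamp housing 84 x 90 mm (guide tops 80 mm above the bench), the clamp lever on its left (+y) and a plain steel push post on its right.
- clamp_lever (a joint): angle of the clamp lever in rad about a vertical axis, counter-clockwise from above positive: 0 = locked, lever in line with the rail, pointing to +y; 1.57 = unlocked, lever pointing to -x (the front). Stops at both ends. It clamps below about 0.4 rad (about 10 N at the knob there, 1 to 2 N elsewhere) and stays where it is left.
- shutter (a joint): opening of the shutter in m: 0 closed, 0.056 fully open (stop), 0.028 half. It slides to -x of rail_base; the spring pulls it shut with 3 N closed, 8.6 N at half, 14 N fully open.
- needle (a point): tip of the white needle at the middle of the carriage's front, 40 mm above the bench; it points to -x of rail_base
- red_clip: fixed red marker clip 22 mm wide, 14 mm high, on the base plate's front edge, a white line along its middle; origin at its pointed rear end, on the plate's top, at the middle of its width; axes as rail_base, 55 mm in front of the rail's middle line. The needle is in line when it has the same y in rail_base's axes.
- blue_clip: the same clip in blue (parking place, not wanted), on the other side of the starting place; the two may be swapped
- lever_pivot (a point): on the clamp lever's vertical axis, at the hub's top, 61 mm above the bench
- lever_knob_top (a point): centre of the top of the lever's upright round red knob, 118 mm above the bench; knob diameter 16 mm, 53 mm high, 65 mm from the lever's axis
- push_post_top (a point): centre of the top of the carriage's upright round steel push post, 118 mm above the bench; diameter 14 mm, 71 mm high; fixed to the carriage
- shutter_post_top (a point): centre of the top of the shutter's upright round blue post, 118 mm above the bench; diameter 14 mm, 40 mm high above the steel shutter plate; moves with the shutter
- shutter_post: the blue post itself; origin at its foot on the shutter plate, 76 mm above the bench; axes as rail_base
- mug: white dotted mug 82 x 114 x 91 mm, bystander; origin under its centre
- tape_roll: roll of black tape 55 mm across, 19 mm high, bystander; origin under its centre
- flux_bottle: small brown dropper bottle 33 mm across, 102 mm high, bystander; origin under its centre

How it is judged:
By the outcome, as a careful person would: the job done as asked, in the order asked, and still so for the second after the job is handed in, while the arm keeps its last pose, push and grip.
It also fails if it takes over 66 s, if anything falls off the work surface, if the arm or the gripper's body presses on something with over 40 N, if the wrist force passes 120 N, or if a joint passes its speed limit or range.

### The arm

A 6-joint arm with a two-finger parallel gripper is mounted at the origin on a cart in front of the work surface, level with it; the furniture and walls round the work are solid. World frame = base frame: x ahead of the robot, y to its left, z up, the work surface at z = 0. Lengths are in m, angles in degrees, forces in N, time in s.
With the tool pointing down it reaches from about 0.35 to 0.875 m from the base axis. Payload 4.2 kg.
Tool frame: the origin (TCP) lies between the finger pads; the fingertips stand 17 mm ahead of it and the grasp point (between the pads) lies 2 mm behind it; z points along the fingers, y is the direction in which the jaws open and shut (so a half turn about z gives the same grasp; the last joint's range is limited). The gripper opens to 87 mm and grips with 3 to 60 N. Pads are 19 mm wide; open, the fingers measure 117 mm over their backs; the gripper's body (75 mm by 190 mm) begins 51 mm behind the grasp point.
Start: joints at [14.817, 22.042, 0.453, 0, -68.411, -14.817], TCP at [0.625, 0, 0.24] pointing down, gripper open.
Joint ranges: [-179.83, 179.83], [-69.29, 118.12], [-61.27, 80.66], [-181.25, 117.63], [-171.15, -9.14], [-177.46, 177.46]. Speed limits (degrees/s): [159.86, 159.86, 180, 180, 180, 180].

### API

Orientations are given as a 3x3 rotation matrix whose columns are the frame's x, y, z axes.
In Python, from station import r gives the robot as it stands.
- The arm moves only by the shell command python3 -m creep 'ROWS'. ROWS is JSON, a list of rows, each a list of 7 numbers: the opening, from 0 (shut) to 1 (fully open), then the shift along the tool's x, y, z scaled (see below), then the turn, a rotation vector about the tool's x, y, z scaled (see below). A call has 1 to 5 rows; each row is the pose to reach, as a shift and turn from the pose measured when the call began, along the tool's axes at that moment, turning the shorter way round; what a row does not reach only later rows make up. The controller multiplies each number of a shift by 300 mm and each number of a turn by 180 degrees. A row lasts 1/12 s, in which the tool goes at most 41.7 mm and 7.16 degrees, less where a joint would pass 70% of its speed; a pose out of reach is approached as far as the arm can. A call with a number of a shift or a turn outside -1 to 1 is refused whole. A call with a gripper value outside its range is refused whole. The fingers move at their own pace and stop on an object; the grip force is fixed at half the most. Time passes only in rows, so rows that repeat a pose let the fingers close. It gives the time, the measured TCP pose, the force and the opening at its end, in the units of the state.
- r.sense(): the state, without advancing time (a new reading comes with each control period).
- r.capture(name): name is "scene" or "side" or "wrist"; returns the picture (384x512x3 uint8, blue, green, red); there is no depth.
- r.camera_model(name): a dict with "mtx" (3x3 intrinsics, pixels), "dist" ([k1, k2, p1, p2, k3] as OpenCV has them; the pictures are not rectified), "R" (3x3) and "t" (3): a world point X has camera coordinates R X + t; the wrist camera has in their place "mount" (4x4, takes a point from camera to tool coordinates, whose origin is the TCP and whose axes are the flange's). Camera axes: x right, y down, z forward; pixel columns grow to the right and rows downward; lengths in m; the calibration is good to about 2 mm. A picture is of the moment at which its call begins: read the wrist's pose just before it. camera_model takes no time and is no camera call.
- r.finish_job(): hands the job in, once; it reports no verdict.
Trained networks look in the newest picture that a camera, given by its name, has taken for a name from the list of things; names that differ only in an ending like _2 or _b are one class to them, and where a whole thing is asked for, a point or a joint stands for the part that bears it (a point fixed in the world has none). Each returns a list of dicts, best first, with "score" (0 to 1); they miss things now and then, are a little off and sometimes report something else, mostly with a low value. They report only what shows in the picture. A call takes as long as a camera call.
- r.recognise(camera, target): "rect" ([left, top, right, bottom] as shares, 0 to 1, of the picture: columns of its width, rows of its height, round what is visible of it).
- r.outline_of(camera, target): "pixels" (384x512 bool, what is visible of it) and "rect" ([left, top, right, bottom] as shares, 0 to 1, of the picture: columns of its width, rows of its height, round what is visible of it).
The state is a dict: "time_s": time; "joints": joint angles; "joint_velocities": joint speeds; "effort": joint torques, N m; "tcp_pos": TCP position; "ee_rot": TCP orientation; "wrist_force": force on the tool from outside, world axes, zero at the start; "moment": the same for the moment, N m; "gripper_width": opening from 0.0 (shut) to 1.0 (fully open).
Only numpy, scipy, OpenCV 4.12 (cv2) and the standard library are available. Lean on these libraries where they do the work, as an engineer would, in place of code of your own. Each camera call takes 0.05 s, during which the arm holds its last target.

## Working session

There is one attempt and no reset: what is moved stays moved. The work goes in short steps, Python scripts to look and compute and a shell command to move; the robot and the scene stay as the last step left them, time stands still between calls to the robot, and variables do not carry over. Pictures are saved under pics/ and viewed, and the job is handed in when it is done.

```bash
ls; mkdir -p pics; python3 - <<'E'
from station import r
import cv2
print(r.sense())
for n in("scene","side","wrist"):
    im=r.capture(n); cv2.imwrite(f"pics/{n}0.png",im)
    m=r.camera_model(n); print(n,m)
E
```

```text
pics
{'time_s': 0.0, 'joints': array([ 1.48172357e+01,  2.20913467e+01,  3.77936183e-01, -2.83106840e-02,
       -6.84125315e+01, -1.48175313e+01]), 'joint_velocities': array([-0.01147113, -0.05116511,  0.01017248,  0.05919645, -0.06848105,
       -0.05229822]), 'effort': array([ 5.69075401e-04, -3.90661991e+01,  1.87403029e+01,  4.22001421e+00,
        1.09914420e-02, -1.81494070e-04]), 'tcp_pos': array([6.24415184e-01, 1.94693968e-05, 2.38442582e-01]), 'ee_rot': array([[-1.87326714e-04, -9.99997468e-01, -2.24246541e-03],
       [-9.99999975e-01,  1.87591675e-04, -1.17946651e-04],
       [ 1.18367020e-04,  2.24244326e-03, -9.99997479e-01]]), 'wrist_force': array([-0.9626973 , -0.53856492,  0.768441  ]), 'moment': array([-0.0195194 ,  0.03282914,  0.01796802]), 'gripper_width': 1.000079004077373}
scene {'mtx': array([[366.06394514,   0.        , 255.96220472],
       [  0.        , 366.06394514, 195.18383922],
       [  0.        ,   0.        ,   1.        ]]), 'dist': array([-0.07118347,  0.        ,  0.        ,  0.        ,  0.        ]), 'R': array([[ 0.65733917, -0.75347875, -0
[... 510 characters left out ...]
      [ 0.43347929, -0.81759956, -0.37898108]]), 't': array([0.42091296, 0.21625915, 1.12042186])}
wrist {'mtx': array([[295.11743791,   0.        , 256.53005982],
       [  0.        , 295.11743791, 191.64671283],
       [  0.        ,   0.        ,   1.        ]]), 'dist': array([-0.06222812,  0.        ,  0.        ,  0.        ,  0.        ]), 'mount': array([[ 8.87271914e-04, -9.62624241e-01, -2.70839037e-01,
         7.40698073e-02],
       [ 9.99999594e-01,  8.97490276e-04,  8.61236926e-05,
        -1.02596573e-03],
       [ 1.60170648e-04, -2.70839004e-01,  9.62624646e-01,
        -1.45937407e-01],
       [ 0.00000000e+00,  0.00000000e+00,  0.00000000e+00,
         1.00000000e+00]])}
```

View pics/scene0.png

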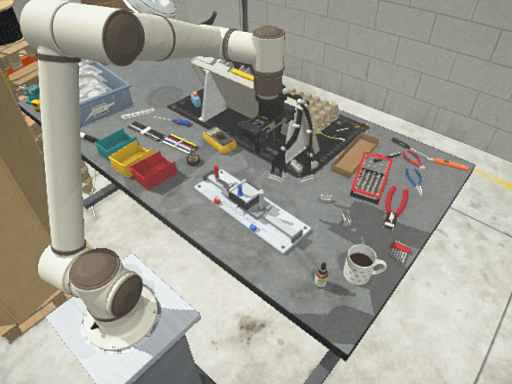

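View pics/side0.png

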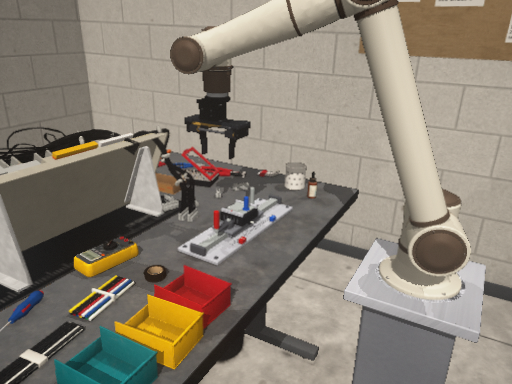

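View pics/wrist0.png

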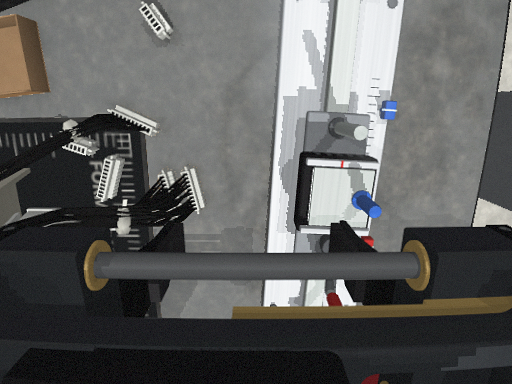

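```bash
cat > h.py <<'E'
from station import r
import numpy as np, cv2
def ray(cam,uv,s=None):
    m=r.camera_model(cam)
    p=cv2.undistortPoints(np.array([[uv]],float),m["mtx"],np.array(m["dist"]))[0,0]
    d=np.array([p[0],p[1],1.])
    if cam=="wrist":
        s=s or r.sense(); M=m["mount"]; R=s["ee_rot"]
        o=s["tcp_pos"]+R@M[:3,3]; return o,R@M[:3,:3]@d
    return -m["R"].T@m["t"], m["R"].T@d
def at(cam,uv,z,s=None):
    o,d=ray(cam,uv,s); return o+d*(z-o[2])/d[2]
def proj(cam,X,s=None):
    m=r.camera_model(cam)
    if cam=="wrist":
        s=s or r.sense(); M=m["mount"]; R=s["ee_rot"]@M[:3,:3]; o=s["tcp_pos"]+s["ee_rot"]@M[:3,3]
        Rc=R.T;t=-Rc@o
    else: Rc,t=m["R"],m["t"]
    return cv2.projectPoints(np.array([X],float),cv2.Rodrigues(Rc)[0],t,m["mtx"],np.array(m["dist"]))[0][0,0]
def crop(im,x0,y0,x1,y1,k,name):
    cv2.imwrite("pics/"+name,cv2.resize(im[y0:y1,x0:x1],None,fx=k,fy=k,interpolation=cv2.INTER_CUBIC))
E
python3 - <<'E'
from h import *
names=["lever_knob_top","push_post_top","shutter_post_top","needle","red_clip","blue_clip","lever_pivot","carriage","flux_bottle","mug","tape_roll","rail_base"]
W=np.array([512,384,512,384])
for c in("scene","side","wrist"):
    for n in names:
        if c=="wrist" and n in("mug","tape_roll","flux_bottle"): continue
        if c!="scene" and n in("mug","tape_roll","flux_bottle","carriage","rail_base"): continue
        d=r.recognise(c,n)
        print(c,n,[(round(x["score"],2),(np.array(x["rect"])*W).round(0).astype(int).tolist()) for x in d[:2]])
im=cv2.imread("pics/scene0.png"); crop(im,180,150,320,260,5.5,"s1.png")
im=cv2.imread("pics/side0.png"); crop(im,170,170,300,270,6,"d1.png")
im=cv2.imread("pics/wrist0.png"); crop(im,260,60,420,310,2.4,"w1.png")
E
```

```text
scene lever_knob_top [(0.48, [218, 164, 232, 188])]
scene push_post_top [(0.71, [215, 165, 271, 216])]
scene shutter_post_top []
scene needle [(0.84, [219, 166, 270, 218])]
scene red_clip []
scene blue_clip [(0.64, [215, 163, 270, 217]), (0.26, [192, 165, 310, 254])]
scene lever_pivot [(0.56, [215, 165, 232, 188])]
scene carriage [(0.98, [216, 166, 272, 219])]
scene flux_bottle [(0.8, [311, 262, 329, 287])]
scene mug [(0.86, [343, 246, 386, 286])]
scene tape_roll [(0.64, [190, 154, 202, 165])]
scene rail_base [(0.87, [189, 163, 312, 255])]
side lever_knob_top [(0.48, [212, 206, 233, 234]), (0.26, [143, 264, 164, 281])]
side push_post_top [(0.82, [217, 188, 263, 237]), (0.27, [214, 209, 234, 233])]
side shutter_post_top [(0.43, [244, 196, 250, 209])]
side needle [(0.57, [216, 187, 261, 238])]
side red_clip []
side blue_clip []
side lever_pivot [(0.75, [214, 210, 234, 237]), (0.72, [143, 264, 166, 280])]
wrist lever_knob_top [(0.91, [318, 235, 345, 305])]
wrist push_post_top [(0.56, [295, 112, 380, 305])]
wrist shutter_post_top [(0.75, [351, 191, 383, 219])]
wrist needle [(0.59, [296, 115, 382, 307])]
wrist red_clip [(0.64, [360, 236, 372, 246])]
wrist blue_clip [(0.71, [380, 101, 394, 120])]
wrist lever_pivot [(0.74, [319, 232, 342, 306])]
```

View pics/s1.png

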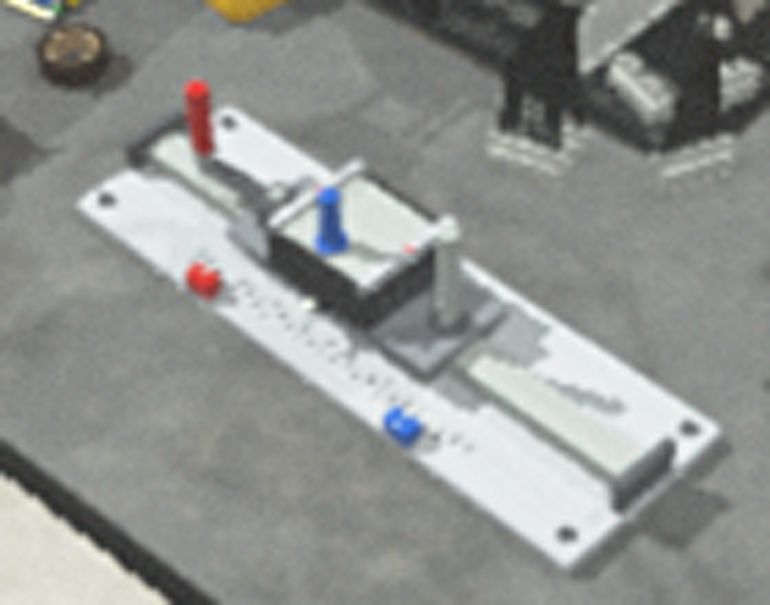

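View pics/d1.png

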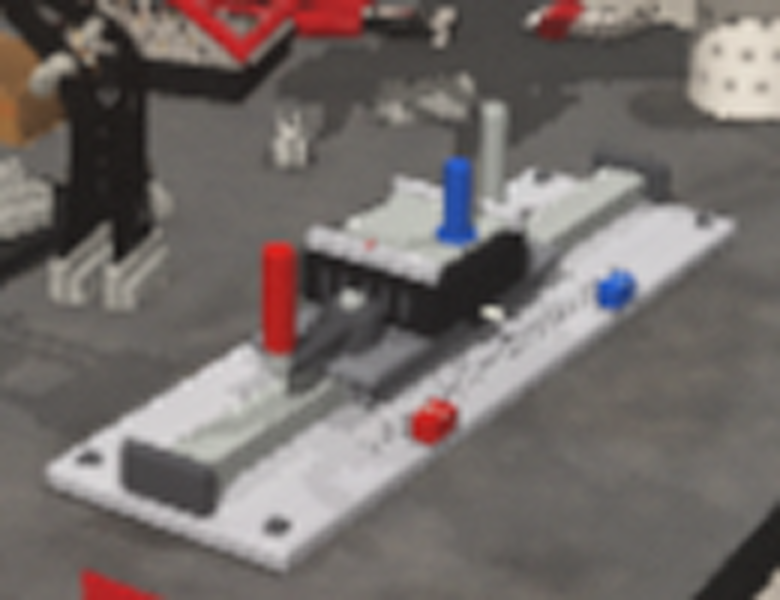

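View pics/w1.png

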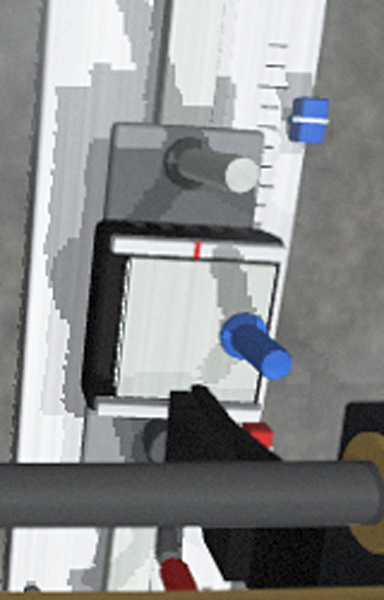

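```bash
cat > fit.py <<'E'
from h import *
sc=lambda U:((U[0]+.5)/5.5-.5+180,(U[1]+.5)/5.5-.5+150)
sd=lambda U:((U[0]+.5)/6-.5+170,(U[1]+.5)/6-.5+170)
wr=lambda U:((U[0]+.5)/2.4-.5+260,(U[1]+.5)/2.4-.5+60)
S=r.sense()
P={"knob":(.118,(198,88),(279,247),None),"push":(.118,(447,222),(493,105),(240,175)),"blue":(.118,(329,192),(457,162),(276,363)),
"hFL":(.012,(107,200),(277,526),None),"hBL":(.012,(228,122),(90,458),None),"hFR":(.012,(567,534),(705,220),None),"hBR":(.012,(689,429),(543,178),None),
"redclip":(.026,(203,273),(434,408),None),"blueclip":(.026,(403,417),(617,282),(312,119)),"needle":(.04,(309,304),(490,312),None)}
for n,(z,a,b,c) in P.items():
    o=[("scene",sc(a)),("side",sd(b))]+([("wrist",wr(c))] if c else [])
    print(n,*[at(k,u,z)[:2].round(4) for k,u in o],end=" ")
    A=np.zeros((3,3));v=np.zeros(3)
    for k,u in o:
        O,d=ray(k,u);d/=np.linalg.norm(d);M=np.eye(3)-np.outer(d,d);A+=M;v+=M@O
    print("tri",np.linalg.solve(A,v).round(4))
E
python3 fit.py
```

```text
knob [0.528  0.1472] [0.5291 0.153 ] tri [0.5307 0.1498 0.1158]
push [ 0.5356 -0.0519] [ 0.5328 -0.0562] [ 0.5331 -0.0541] tri [ 0.5331 -0.054   0.1195]
blue [0.5102 0.0182] [0.5101 0.0215] [0.5114 0.0206] tri [0.5111 0.02   0.117 ]
hFL [0.4904 0.2094] [0.4915 0.213 ] tri [0.4922 0.2112 0.0104]
hBL [0.5999 0.2044] [0.6013 0.2066] tri [0.6015 0.2058 0.011 ]
hFR [ 0.4689 -0.1979] [ 0.4692 -0.1991] tri [ 0.4687 -0.1981  0.0125]
hBR [ 0.5777 -0.2046] [ 0.5784 -0.2039] tri [ 0.5784 -0.2043  0.0116]
redclip [0.4741 0.0993] [0.4745 0.1024] tri [0.4754 0.1005 0.0246]
blueclip [ 0.4656 -0.0772] [ 0.4625 -0.0707] [ 0.4671 -0.0751] tri [ 0.466  -0.0757  0.0236]
needle [0.4881 0.0191] [0.4891 0.0218] tri [0.4895 0.0202 0.0388]
```

```bash
cat > base.py <<'E'
from h import *
c=np.array([.5352,.0036]);ya=np.array([.0566,.9984]);xa=np.array([.9984,-.0566])
def loc(p): d=np.array(p)[:2]-c; return np.array([d@xa,d@ya])
def wor(x,y,z): p=c+x*xa+y*ya; return np.array([p[0],p[1],z])
E
python3 - <<'E'
from base import *
for c,b,k in(("scene",(195,150,250,200),14),("side",(205,200,260,250),14)):
    im=cv2.imread(f"pics/{c}0.png"); x0,y0,x1,y1=b
    crop(im,*b,k,f"hub_{c}.png")
    for a in (0,.2):
      for X in ((0.0,.0145+.0665),(-.0128,.0805)):
        print(c,a,X,((proj(c,wor(*X,.061))-[x0,y0]+.5)*k-.5).round(0))
E
```

```text
scene 0 (0.0, 0.081) [525. 482.]
scene 0 (-0.0128, 0.0805) [488. 508.]
scene 0.2 (0.0, 0.081) [525. 482.]
scene 0.2 (-0.0128, 0.0805) [488. 508.]
side 0 (0.0, 0.081) [303. 275.]
side 0 (-0.0128, 0.0805) [353. 290.]
side 0.2 (0.0, 0.081) [303. 275.]
side 0.2 (-0.0128, 0.0805) [353. 290.]
```

View pics/hub_scene.png

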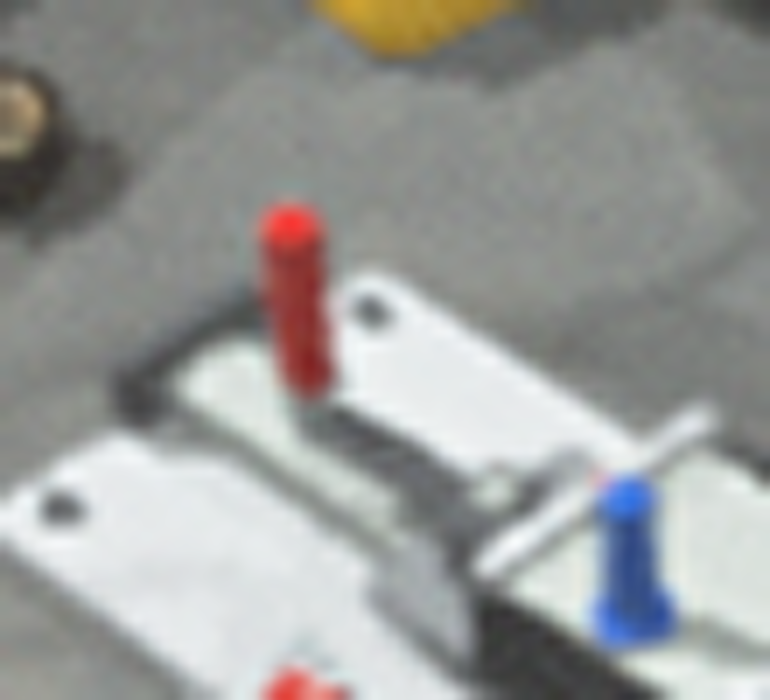

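View pics/hub_side.png

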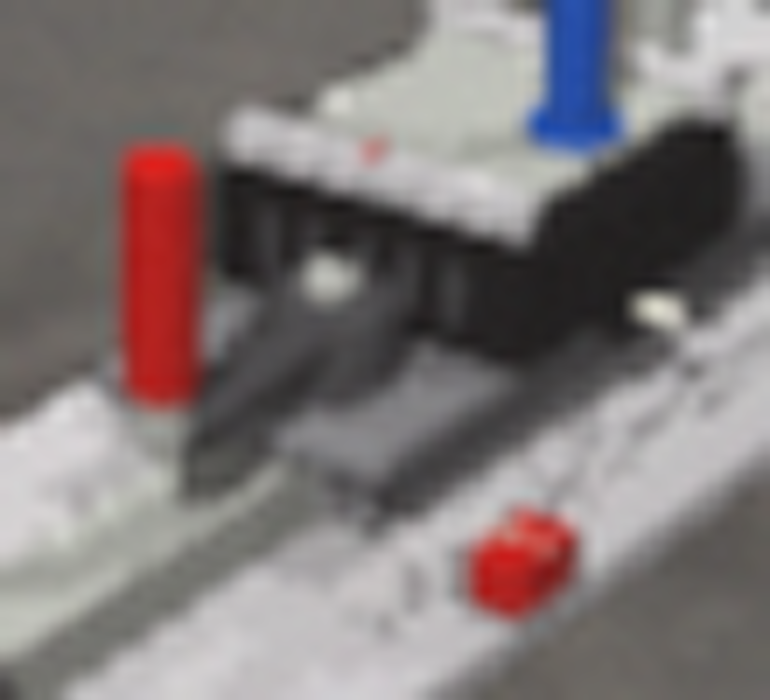

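```bash
python3 - <<'E'
from base import *
o=[]
for c,u in(("scene",((492.5)/14-.5+195,(490.5)/14-.5+150)),("side",(330.5/14-.5+205,276.5/14-.5+200))):
    O,d=ray(c,u);d/=np.linalg.norm(d);o.append((O,d)); print(loc(at(c,u,.061)), loc(at(c,u,.067)))
A=sum(np.eye(3)-np.outer(d,d) for O,d in o);v=sum((np.eye(3)-np.outer(d,d))@O for O,d in o)
p=np.linalg.solve(A,v);print(loc(p),p[2])
for n,q in dict(knob=(.5307,.1498),knob2=(.5286,.1500),push=(.5331,-.054),blue=(.5111,.02),needle=(.4895,.0202),rc=(.4754,.1005),bc=(.4665,-.0757)).items(): print(n,loc(q).round(4))
E
```

```text
[-0.00771579  0.08470253] [-0.01192956  0.07957686]
[-0.00490003  0.07790911] [-0.01207262  0.08800521]
[-0.0088865   0.08285203] 0.0636234106185796
knob [-0.0128  0.1457]
knob2 [-0.0149  0.1458]
push [ 0.0012 -0.0576]
blue [-0.025  0.015]
needle [-0.0466  0.014 ]
rc [-0.0652  0.0934]
bc [-0.0641 -0.0831]
```

```bash
python3 -m creep '[[1,-0.5,0.318,0,0,0,0.018],[1,-0.5,0.318,0,0,0,0.018],[1,-0.5,0.318,0,0,0,0.018],[1,-0.5,0.318,0,0,0,0.018],[1,-0.5,0.318,0,0,0,0.018]]'; python3 - <<'E'
from base import *
s=r.sense(); print(s["tcp_pos"],s["ee_rot"].round(4))
im=r.capture("wrist");cv2.imwrite("pics/w2.png",im)
o=loc(s["tcp_pos"]);print(o)
for n,q in dict(knob=wor(-.013,.1457,.118),piv=wor(-.008,.081,.061),push=wor(0,-.0576,.118),needle=wor(-.0466,.014,.04),rc=wor(-.055,.0934,.012)).items(): print(n,proj("wrist",q).round(1))
E
```

```text
time_s: 1.87
tcp_pos: [0.5271, 0.1533, 0.2399]
ee_rot: [[-0.053, -0.999, -0.0], [-0.999, 0.053, 0.001], [-0.001, 0.0, -1.0]]
wrist_force: [-0.2, -0.0, 0.4]
gripper_width: 0.998
[0.52712121 0.15332464 0.23992847] [[-5.260e-02 -9.986e-01 -0.000e+00]
 [-9.986e-01  5.260e-02  1.200e-03]
 [-1.200e-03  1.000e-04 -1.000e+00]]
[-0.01654028  0.14902782]
knob [254.3 186.6]
piv [250.2 114.5]
push [238.9 -61.4]
needle [286.2  51.6]
rc [288.9 124.3]
```

View pics/w2.png

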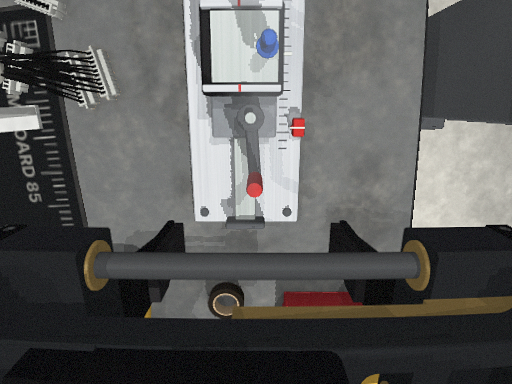

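```bash
python3 - <<'E'
from base import *
im=cv2.imread("pics/w2.png");crop(im,185,0,315,80,6,"w2a.png");crop(im,220,90,320,210,5,"w2b.png")
E
```

```text
(no output)
```

View pics/w2a.png

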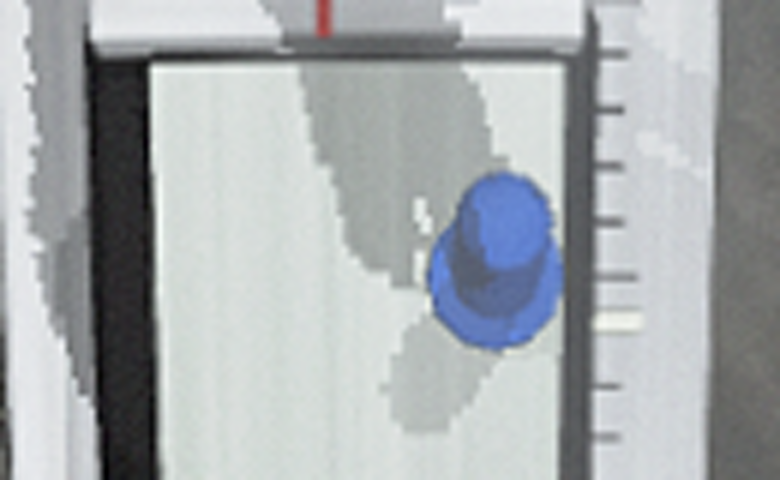

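View pics/w2b.png

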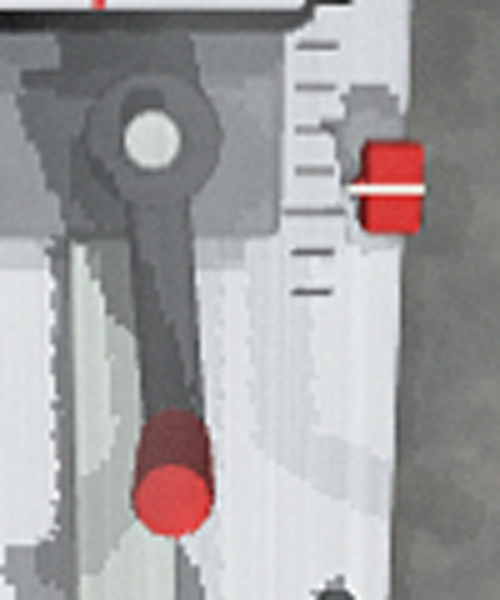

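```bash
python3 - <<'E'
from base import *
f=lambda U,k,o:((U[0]+.5)/k-.5+o[0],(U[1]+.5)/k-.5+o[1])
a=(185,0);b=(220,90)
for n,u,zs in(("needle",f((642,321),6,a),(.04,)),("cliprear",f((350,188),5,b),(.012,.026)),("clipfront",f((425,190),5,b),(.012,.026)),("knob",f((173,500),5,b),(.118,)),("pivot",f((152,139),5,b),(.061,.064)),("blue",f((505,222),6,a),(.118,)),("edgeR",f((390,596),5,b),(.012,)),("redtick",f((98,4),5,b),(.08,.083))):
    for z in zs: print(n,z,at("wrist",u,z)[:2].round(4),loc(at("wrist",u,z)).round(4))
E
```

```text
needle 0.04 [0.4836 0.022 ] [-0.0526  0.0155]
cliprear 0.012 [0.4848 0.1036] [-0.056   0.0969]
cliprear 0.026 [0.4863 0.1026] [-0.0544  0.0961]
clipfront 0.012 [0.4661 0.1049] [-0.0747  0.0973]
clipfront 0.026 [0.4683 0.104 ] [-0.0725  0.0964]
knob 0.118 [0.5307 0.1527] [-0.013   0.1486]
pivot 0.061 [0.5322 0.0879] [-0.0078  0.084 ]
pivot 0.064 [0.5321 0.0878] [-0.0078  0.0839]
blue 0.118 [0.5116 0.021 ] [-0.0246  0.0161]
edgeR 0.012 [0.4764 0.2114] [-0.0705  0.2041]
redtick 0.08 [0.541  0.0607] [0.0025 0.0574]
redtick 0.083 [0.5408 0.0609] [0.0024 0.0575]
```

```bash
python3 -m creep '[[1,0.006,-0.011,0.46,0,0,0],[1,0.006,-0.011,0.46,0,0,0],[1,0.006,-0.011,0.46,0,0,0],[1,0.006,-0.011,0.46,0,0,0],[0.1,0.006,-0.011,0.46,0,0,0]]';python3 -m creep '[[0,0,0,0,0,0,0],[0,0,0,0,0,0,0],[0,0,0,0,0,0,0],[0,0,0,0,0,0,0],[0,0,0,0,0,0,0]]'
```

```text
time_s: 2.33
tcp_pos: [0.5285, 0.1496, 0.0978]
ee_rot: [[-0.053, -0.999, -0.008], [-0.999, 0.053, -0.003], [0.004, 0.008, -1.0]]
wrist_force: [0.4, -0.4, 1.0]
gripper_width: 0.975
time_s: 2.75
tcp_pos: [0.5292, 0.1499, 0.0991]
ee_rot: [[-0.053, -0.999, -0.005], [-0.999, 0.053, -0.002], [0.002, 0.005, -1.0]]
wrist_force: [0.4, -0.6, 0.8]
gripper_width: 0.633
```

```bash
for i in 1 ; do python3 -m creep '[[0,0,0,0,0,0,0],[0,0,0,0,0,0,0],[0,0,0,0,0,0,0],[0,0,0,0,0,0,0],[0,0,0,0,0,0,0]]'; done; python3 -m creep '[[0,0,0,0,0,0,0],[0,0,0,0,0,0,0],[0,0,0,0,0,0,0]]'
```

```text
time_s: 3.17
tcp_pos: [0.5292, 0.1499, 0.0992]
ee_rot: [[-0.053, -0.999, -0.005], [-0.999, 0.053, -0.002], [0.002, 0.005, -1.0]]
wrist_force: [-1.5, 0.2, -0.7]
gripper_width: 0.246
time_s: 3.42
tcp_pos: [0.5293, 0.1499, 0.0992]
ee_rot: [[-0.053, -0.999, -0.005], [-0.999, 0.053, -0.002], [0.002, 0.005, -1.0]]
wrist_force: [0.1, 0.8, -0.0]
gripper_width: 0.174
```

```bash
python3 -m creep '[[0,0.002,0.02,0,0,0,0],[0,0.009,0.047,0,0,0,0],[0,0.026,0.0865,0,0,0,0],[0,0.044,0.114,0,0,0,0],[0,0.065,0.138,0,0,0,0]]'; python3 -c "
from base import *
s=r.sense();print(loc(s['tcp_pos']),s['wrist_force'],s['tcp_pos'])"
```

```text
time_s: 3.83
tcp_pos: [0.489, 0.135, 0.0996]
ee_rot: [[-0.05, -0.999, 0.001], [-0.999, 0.05, 0.003], [-0.003, -0.001, -1.0]]
wrist_force: [6.0, 2.3, -7.1]
gripper_width: 0.174
[-0.05360357  0.12860911] [ 5.99933149  2.33228019 -7.05846331] [0.48896176 0.13503649 0.09957858]
```

```bash
python3 -m creep '[[0,0.036,0.03,0,0,0,0],[0,0.085,0.053,0,0,0,0],[0,0.127,0.062,0,0,0,0],[0,0.155,0.064,0,0,0,0],[0,0.16,0.064,0,0,0,0]]'; python3 -c "
from base import *
s=r.sense();print(loc(s['tcp_pos']),s['wrist_force'],s['tcp_pos'])
cv2.imwrite('pics/w3.png',r.capture('wrist'))
cv2.imwrite('pics/s3.png',r.capture('scene'))
crop(cv2.imread('pics/s3.png'),180,150,320,260,5.5,'s3a.png')"
```

```text
time_s: 4.25
tcp_pos: [0.466, 0.0881, 0.0995]
ee_rot: [[-0.05, -0.999, -0.0], [-0.999, 0.05, 0.004], [-0.004, 0.0, -1.0]]
wrist_force: [-5.6, 5.1, 2.1]
gripper_width: 0.174
[-0.07388893  0.08048367] [-5.5528369   5.14531985  2.08053817] [0.46598509 0.08813649 0.09951565]
```

View pics/w3.png

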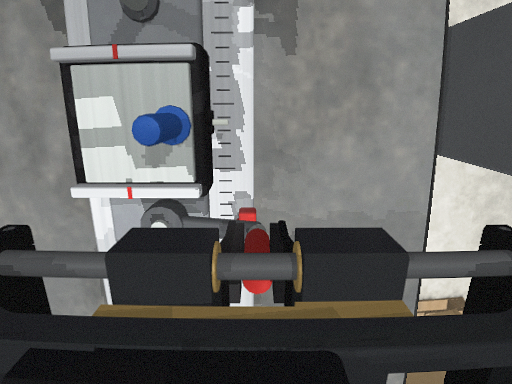

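View pics/s3a.png

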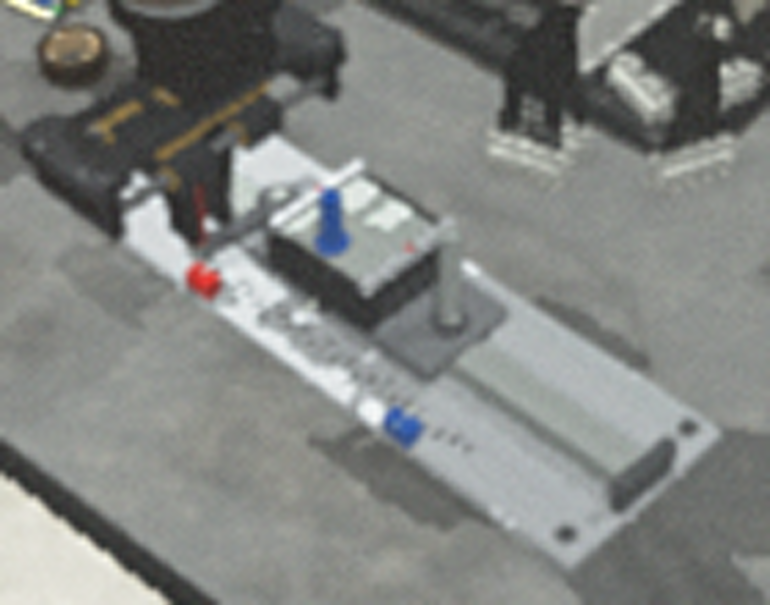

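```bash
python3 -m creep '[[0.6,0,0,0,0,0,0],[0.6,0,0,0,0,0,0],[0.6,0,0,0,0,0,0],[0.6,0,0,-0.1,0,0,0],[0.6,0,0,-0.22,0,0,0]]';  python3 -m creep '[[0.6,0,0,0,0,0,0]]'
```

```text
time_s: 4.77
tcp_pos: [0.4642, 0.0869, 0.1638]
ee_rot: [[-0.051, -0.999, -0.008], [-0.999, 0.051, -0.001], [0.001, 0.008, -1.0]]
wrist_force: [1.1, 0.8, -0.5]
gripper_width: 0.465
time_s: 4.85
tcp_pos: [0.4685, 0.0884, 0.1701]
ee_rot: [[-0.049, -0.999, 0.005], [-0.999, 0.049, 0.003], [-0.003, -0.005, -1.0]]
wrist_force: [2.0, 1.3, 1.2]
gripper_width: 0.544
```

```bash
python3 -m creep '[[0.6,0.462,-0.24,0,0,0,0],[0.6,0.462,-0.24,0,0,0,0],[0.6,0.462,-0.24,0,0,0,0],[0.6,0.462,-0.24,0,0,0,0],[0.6,0.462,-0.24,0,0,0,0]]';  python3 -m creep '[[0.6,0,0,0,0,0,0]]';python3 -c "
from base import *
s=r.sense();print(loc(s['tcp_pos']),s['wrist_force'],s['tcp_pos'])
im=r.capture('scene')
crop(im,180,120,320,260,5,'s4a.png')"
```

```text
time_s: 5.27
tcp_pos: [0.536, -0.0576, 0.1699]
ee_rot: [[-0.054, -0.999, 0.007], [-0.999, 0.054, 0.002], [-0.003, -0.007, -1.0]]
wrist_force: [0.3, -0.4, -0.3]
gripper_width: 0.596
time_s: 5.35
tcp_pos: [0.5362, -0.059, 0.1694]
ee_rot: [[-0.057, -0.998, 0.006], [-0.998, 0.057, 0.002], [-0.003, -0.006, -1.0]]
wrist_force: [-0.9, 0.0, -0.2]
gripper_width: 0.602
[ 0.00455581 -0.06245364] [-0.8845118   0.03637908 -0.2149786 ] [ 0.53621364 -0.05901119  0.16938453]
```

View pics/s4a.png

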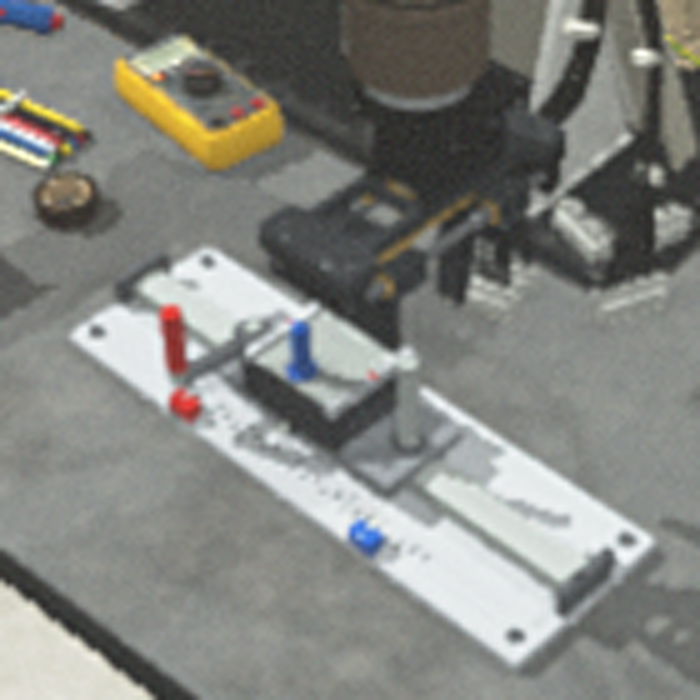

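```bash
python3 -m creep '[[0.6,-0.016,0.009,0,0,0,0],[0.6,-0.016,0.009,0.12,0,0,0],[0.5,-0.016,0.009,0.235,0,0,0],[0,-0.016,0.009,0.235,0,0,0],[0,-0.016,0.009,0.235,0,0,0]]';  python3 -m creep '[[0,0,0,0,0,0,0],[0,0,0,0,0,0,0],[0,0,0,0,0,0,0],[0,0,0,0,0,0,0],[0,0,0,0,0,0,0]]';python3 -c "
from base import *
s=r.sense();print(loc(s['tcp_pos']),s['wrist_force'],s['tcp_pos'])"
```

```text
time_s: 5.82
tcp_pos: [0.5329, -0.0528, 0.098]
ee_rot: [[-0.054, -0.999, 0.002], [-0.999, 0.054, 0.001], [-0.001, -0.002, -1.0]]
wrist_force: [0.8, 0.5, 0.2]
gripper_width: 0.45
time_s: 6.23
tcp_pos: [0.5313, -0.0526, 0.0992]
ee_rot: [[-0.055, -0.999, -0.001], [-0.999, 0.055, 0.001], [-0.001, 0.001, -1.0]]
wrist_force: [-5.9, 3.1, 5.9]
gripper_width: 0.154
[-0.00073891 -0.05635947] [-5.91440553  3.0854342   5.85640282] [ 0.53127235 -0.05262712  0.09924861]
```

```bash
python3 -m creep '[[0,-0.02,0,0,0,0,0],[0,-0.06,0,0,0,0,0],[0,-0.1,0,0,0,0,0],[0,-0.13,0,0,0,0,0],[0,-0.13,0,0,0,0,0]]';python3 -c "
from base import *
s=r.sense();print(loc(s['tcp_pos']),s['wrist_force'],s['tcp_pos'])
im=r.capture('side')
crop(im,170,170,300,270,6,'d5.png')
cv2.imwrite('pics/w5.png',r.capture('wrist'))"
```

```text
time_s: 6.65
tcp_pos: [0.5333, -0.0139, 0.0994]
ee_rot: [[-0.054, -0.999, -0.001], [-0.999, 0.054, 0.0], [-0.0, 0.001, -1.0]]
wrist_force: [0.6, -2.4, -2.8]
gripper_width: 0.151
[-0.00092573 -0.01757767] [ 0.59804054 -2.35735514 -2.81975933] [ 0.53328086 -0.01389704  0.09936599]
```

View pics/d5.png

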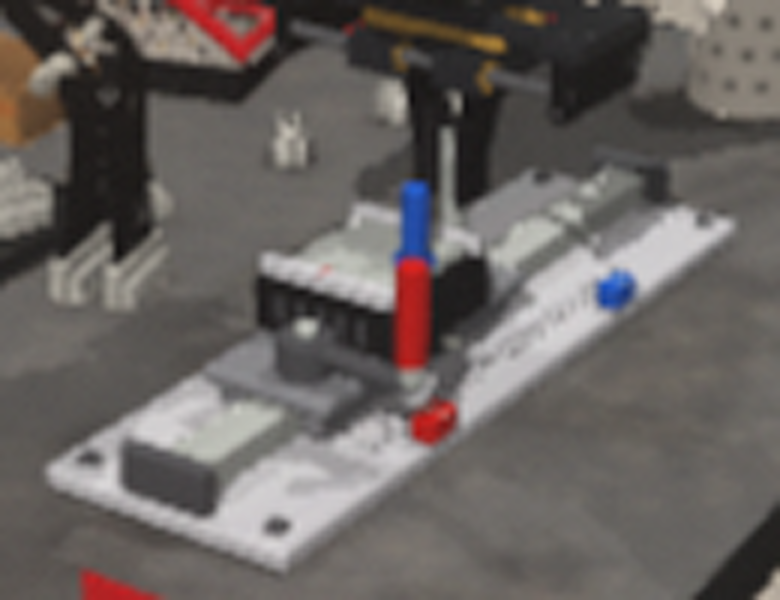

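View pics/w5.png

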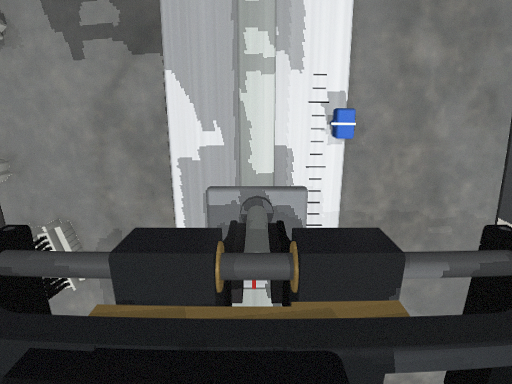

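```bash
python3 -m creep '[[0,-0.03,0,0,0,0,0],[0,-0.07,0,0,0,0,0],[0,-0.11,0,0,0,0,0],[0,-0.139,0,0,0,0,0],[0,-0.139,0,0,0,0,0]]';python3 -m creep '[[0,0,0,0,0,0,0]]';python3 -c "
from base import *
s=r.sense();print(loc(s['tcp_pos']),s['wrist_force'],s['tcp_pos'])
for c,b in (('side',(170,170,300,270)),('scene',(180,150,310,250))):
  im=r.capture(c);crop(im,*b,6,c+'6.png')"
```

```text
time_s: 7.17
tcp_pos: [0.5355, 0.0277, 0.0993]
ee_rot: [[-0.054, -0.999, -0.001], [-0.999, 0.054, 0.001], [-0.001, 0.001, -1.0]]
wrist_force: [1.2, -3.5, -3.5]
gripper_width: 0.152
time_s: 7.25
tcp_pos: [0.5355, 0.0276, 0.0993]
ee_rot: [[-0.055, -0.999, -0.001], [-0.999, 0.055, 0.001], [-0.001, 0.001, -1.0]]
wrist_force: [0.9, -1.4, -3.6]
gripper_width: 0.15
[-0.00107518  0.02399125] [ 0.86825964 -1.35215823 -3.55401281] [0.53548445 0.02761357 0.09933998]
```

View pics/scene6.png

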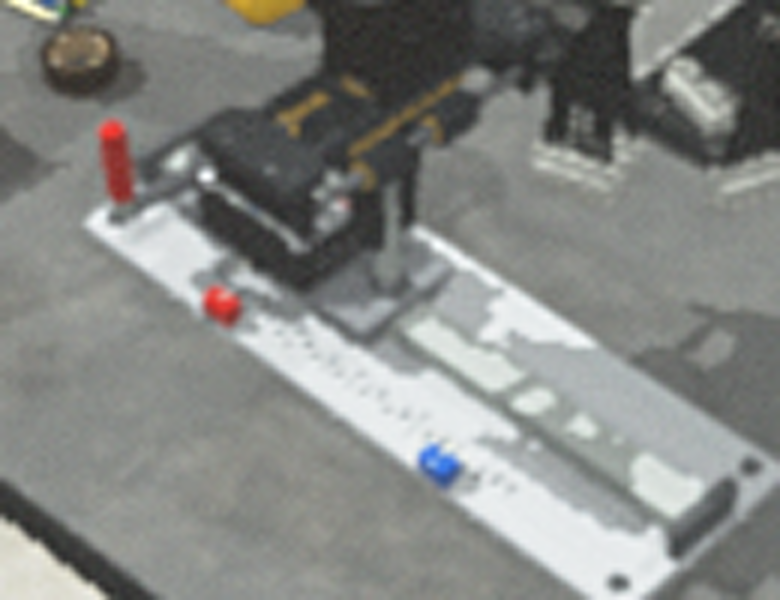

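View pics/side6.png

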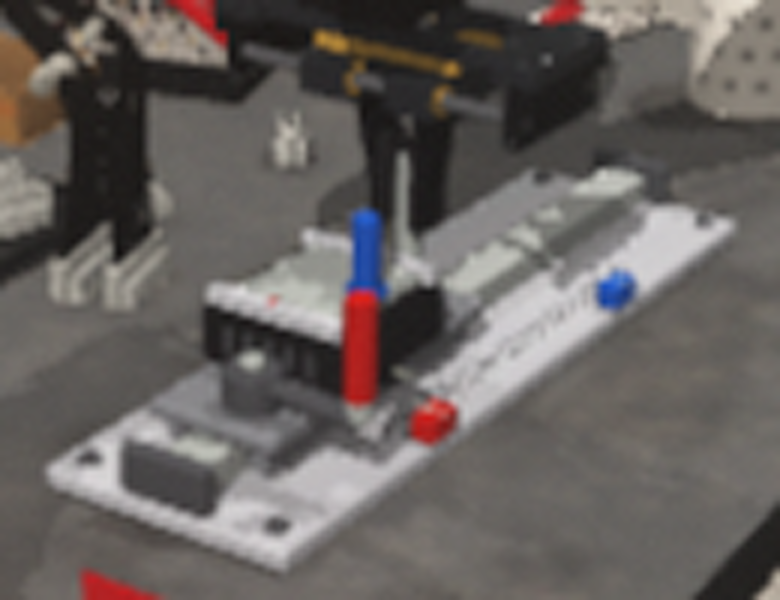

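```bash
python3 -m creep '[[0.6,0,0,0,0,0,0],[0.6,0,0,0,0,0,0],[0.6,0,0,0,0,0,0],[0.6,0,0,-0.13,0,0,0],[0.6,0,0,-0.26,0,0,0]]';python3 -m creep '[[0.6,-0.487,0.1,0,0,0,0],[0.6,-0.487,0.1,0,0,0,0],[0.6,-0.487,0.1,-0.05,0,0,0],[0.6,-0.487,0.1,-0.05,0,0,0],[0.6,-0.487,0.1,-0.05,0,0,0]]';python3 -m creep '[[0.6,0,0,0,0,0,0]]';python3 -c "
from base import *
s=r.sense();print(loc(s['tcp_pos']),s['wrist_force'],s['tcp_pos'],s['ee_rot'].round(4))
im=r.capture('wrist');cv2.imwrite('pics/w7.png',im);crop(im,240,60,340,190,6 if 0 else 4.5,'w7a.png')"
```

```text
time_s: 7.77
tcp_pos: [0.5342, 0.0272, 0.1767]
ee_rot: [[-0.055, -0.998, -0.006], [-0.998, 0.055, -0.0], [0.001, 0.006, -1.0]]
wrist_force: [1.5, 0.8, 1.1]
gripper_width: 0.444
time_s: 8.18
tcp_pos: [0.513, 0.1795, 0.1939]
ee_rot: [[-0.049, -0.999, -0.001], [-0.999, 0.049, 0.003], [-0.003, 0.001, -1.0]]
wrist_force: [0.6, -0.0, -0.2]
gripper_width: 0.597
time_s: 8.27
tcp_pos: [0.5127, 0.1808, 0.1943]
ee_rot: [[-0.047, -0.999, -0.001], [-0.999, 0.047, 0.004], [-0.004, 0.001, -1.0]]
wrist_force: [-0.9, 0.3, 0.4]
gripper_width: 0.598
[-0.03251821  0.17565437] [-0.94052375  0.25195844  0.3773658 ] [0.51267599 0.18081276 0.19433641] [[-4.720e-02 -9.989e-01 -7.000e-04]
 [-9.989e-01  4.720e-02  3.600e-03]
 [-3.500e-03  8.000e-04 -1.000e+00]]
```

View pics/w7.png

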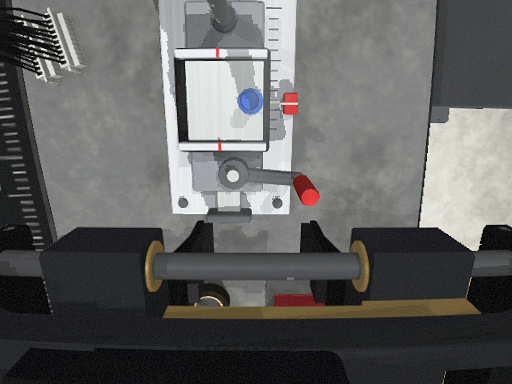

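View pics/w7a.png

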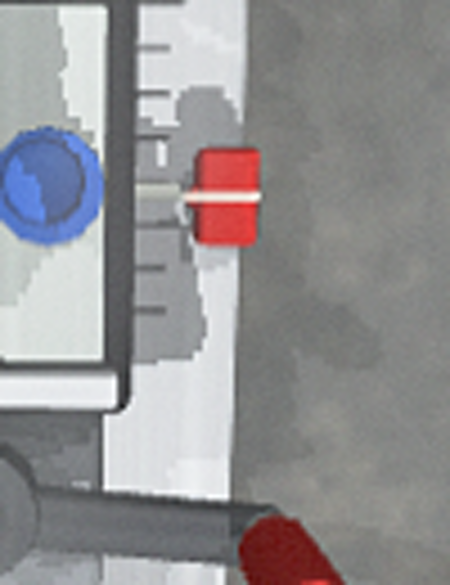

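```bash
python3 - <<'E'
from base import *
im=cv2.imread("pics/w7.png");crop(im,262,85,312,120,16,"w7b.png")
f=lambda U,k,o:((U[0]+.5)/k-.5+o[0],(U[1]+.5)/k-.5+o[1])
o=(240,60)
for n,U,zs in(("needle",(180,190),(.04,)),("needleroot",(137,188),(.04,)),("rear",(184,196),(.012,.026)),("front",(258,197),(.012,.026,)),("knob",(350,590),(.118,)),("blue",(45,180),(.118,))):
    for z in zs: print(n,z,loc(at("wrist",f(U,4.5,o),z)).round(4))
E
```

```text
needle 0.04 [-0.0528  0.0951]
needleroot 0.04 [-0.0434  0.0948]
rear 0.012 [-0.0558  0.0959]
rear 0.026 [-0.0548  0.0961]
front 0.012 [-0.0735  0.0959]
front 0.026 [-0.0717  0.0961]
knob 0.118 [-0.0786  0.1633]
blue 0.118 [-0.0252  0.0953]
```

View pics/w7b.png

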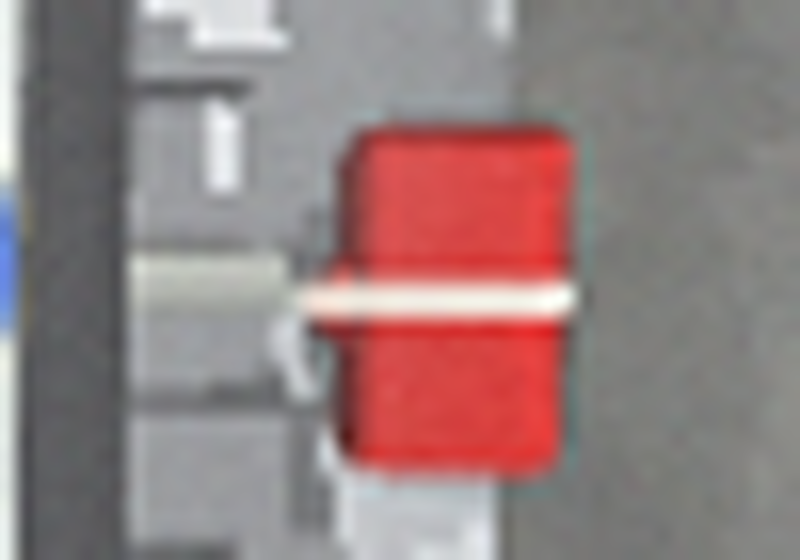

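```bash
python3 -m creep '[[0.6,0.507,-0.1,0.05,0,0,0.003],[0.6,0.507,-0.1,0.05,0,0,0.003],[0.6,0.507,-0.1,0.05,0,0,0.003],[0.6,0.507,-0.1,0.05,0,0,0.003],[0.6,0.507,-0.1,0.05,0,0,0.003]]';  python3 -m creep '[[0.6,0,0,0,0,0,0]]'
```

```text
time_s: 8.73
tcp_pos: [0.5353, 0.0221, 0.1782]
ee_rot: [[-0.064, -0.998, -0.002], [-0.998, 0.064, 0.003], [-0.003, 0.002, -1.0]]
wrist_force: [-0.6, 0.2, -0.6]
gripper_width: 0.594
time_s: 8.82
tcp_pos: [0.5352, 0.0199, 0.1781]
ee_rot: [[-0.068, -0.998, -0.002], [-0.998, 0.068, 0.003], [-0.003, 0.002, -1.0]]
wrist_force: [1.2, 0.2, 0.0]
gripper_width: 0.604
```

```bash
python3 -m creep '[[0.6,-0.026,0.001,0,0,0,-0.003],[0.6,-0.026,0.001,0.13,0,0,-0.003],[0.5,-0.026,0.001,0.26,0,0,-0.003],[0,-0.026,0.001,0.26,0,0,-0.003],[0,-0.026,0.001,0.26,0,0,-0.003]]';  python3 -m creep '[[0,0,0,0,0,0,0],[0,0,0,0,0,0,0],[0,0,0,0,0,0,0],[0,0,0,0,0,0,0],[0,0,0,0,0,0,0]]';python3 -m creep '[[0,0,0,0,0,0,0]]';python3 -c "
from base import *
s=r.sense();print(loc(s['tcp_pos']),s['wrist_force'],s['tcp_pos'])"
```

```text
time_s: 9.23
tcp_pos: [0.5343, 0.0284, 0.0991]
ee_rot: [[-0.057, -0.998, -0.006], [-0.998, 0.057, 0.001], [-0.001, 0.006, -1.0]]
wrist_force: [0.1, -0.4, 0.4]
gripper_width: 0.454
time_s: 9.65
tcp_pos: [0.5356, 0.0289, 0.1008]
ee_rot: [[-0.056, -0.998, -0.002], [-0.998, 0.056, 0.002], [-0.002, 0.002, -1.0]]
wrist_force: [-1.4, 1.7, 4.2]
gripper_width: 0.15
time_s: 9.73
tcp_pos: [0.5356, 0.0289, 0.101]
ee_rot: [[-0.057, -0.998, -0.002], [-0.998, 0.057, 0.003], [-0.003, 0.002, -1.0]]
wrist_force: [3.0, -1.6, -9.6]
gripper_width: 0.15
[-0.00107335  0.02531162] [ 2.95562859 -1.58101755 -9.61126858] [0.535561   0.02893172 0.10096106]
```

Shift +0.9 mm along +y.

```bash
python3 -m creep '[[0,-0.002,0,0,0,0,0],[0,-0.0034,0,0,0,0,0],[0,-0.0034,0,0,0,0,0],[0,-0.0034,0,0,0,0,0],[0,-0.0034,0,0,0,0,0]]';python3 -c "
from base import *
s=r.sense();print(loc(s['tcp_pos']),s['wrist_force'],s['tcp_pos'])"
```

```text
time_s: 10.15
tcp_pos: [0.5355, 0.029, 0.1009]
ee_rot: [[-0.057, -0.998, -0.002], [-0.998, 0.057, 0.001], [-0.001, 0.002, -1.0]]
wrist_force: [2.2, -3.5, -1.8]
gripper_width: 0.151
[-0.00108766  0.0253499 ] [ 2.22493027 -3.47708786 -1.7902407 ] [0.53554888 0.02897075 0.10086722]
```

```bash
python3 -m creep '[[0,-0.006,0,0,0,0,0],[0,-0.01,0,0,0,0,0],[0,-0.01,0,0,0,0,0]]';python3 -c "
from base import *
s=r.sense();print(loc(s['tcp_pos']),s['wrist_force'],s['tcp_pos'])"
```

```text
time_s: 10.4
tcp_pos: [0.5356, 0.0303, 0.1009]
ee_rot: [[-0.057, -0.998, -0.003], [-0.998, 0.057, -0.001], [0.001, 0.003, -1.0]]
wrist_force: [2.7, -7.2, -1.4]
gripper_width: 0.149
[-0.00109889  0.02665401] [ 2.65330872 -7.24266726 -1.3825217 ] [0.53561149 0.03027339 0.10085721]
```

```bash
python3 -m creep '[[0.6,0,0,0,0,0,0],[0.6,0,0,0,0,0,0],[0.6,0,0,0,0,0,0],[0.6,0,0,-0.13,0,0,0],[0.6,0,0,-0.26,0,0,0]]';python3 -m creep '[[0.6,-0.47,0.15,0,0,0,0],[0.6,-0.47,0.15,0,0,0,0],[0.6,-0.47,0.15,-0.05,0,0,0],[0.6,-0.47,0.15,-0.05,0,0,0],[0.6,-0.47,0.15,-0.05,0,0,0]]';python3 -m creep '[[0.6,0,0,0,0,0,0],[0.6,0,0,0,0,0,0]]';python3 -c "
from base import *
s=r.sense();print(loc(s['tcp_pos']),s['wrist_force'],s['tcp_pos'],s['ee_rot'].round(4))
im=r.capture('wrist');cv2.imwrite('pics/w8.png',im);crop(im,220,70,340,210,4.2,'w8a.png')"
```

```text
time_s: 10.82
tcp_pos: [0.5342, 0.0302, 0.1777]
ee_rot: [[-0.056, -0.998, -0.01], [-0.998, 0.056, -0.003], [0.004, 0.01, -1.0]]
wrist_force: [1.3, 0.3, 0.4]
gripper_width: 0.44
time_s: 11.23
tcp_pos: [0.4972, 0.1781, 0.1943]
ee_rot: [[-0.051, -0.999, -0.007], [-0.999, 0.051, -0.0], [0.001, 0.007, -1.0]]
wrist_force: [-0.1, -0.6, 0.1]
gripper_width: 0.595
time_s: 11.4
tcp_pos: [0.497, 0.1786, 0.1944]
ee_rot: [[-0.05, -0.999, -0.006], [-0.999, 0.05, 0.0], [0.0, 0.006, -1.0]]
wrist_force: [0.1, -0.5, 0.7]
gripper_width: 0.598
[-0.04805249  0.17258291] [ 0.06854215 -0.53892785  0.71503978] [0.49699282 0.17862548 0.19443235] [[-4.980e-02 -9.987e-01 -6.400e-03]
 [-9.988e-01  4.980e-02  0.000e+00]
 [ 3.000e-04  6.400e-03 -1.000e+00]]
```

View pics/w8a.png

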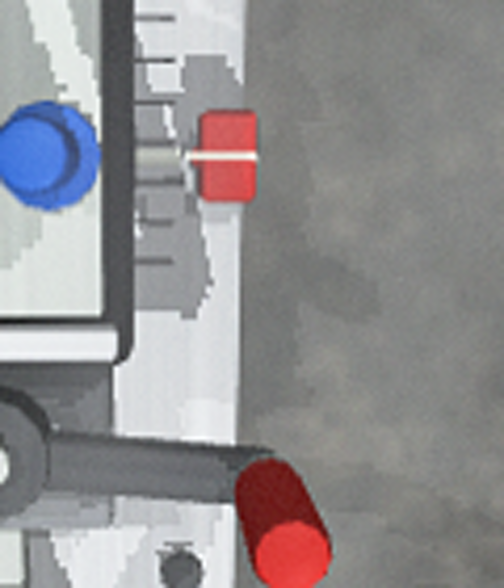

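```bash
python3 - <<'E'
from base import *
f=lambda U,k,o:((U[0]+.5)/k-.5+o[0],(U[1]+.5)/k-.5+o[1])
o=(220,70)
for n,U,zs in(("needle",(178,156),(.04,)),("rear",(188,156),(.012,.026)),("knob",(293,556),(.118,)),("piv",(-6,462),(.061,)),("blue",(38,155),(.118,))):
    for z in zs: p=at("wrist",f(U,4.2,o),z);print(n,z,loc(p).round(4),p.round(4))
E
```

```text
needle 0.04 [-0.0529  0.0955] [0.4878 0.102  0.04  ]
rear 0.012 [-0.0562  0.0953] [0.4845 0.1019 0.012 ]
rear 0.026 [-0.0557  0.0954] [0.485 0.102 0.026]
knob 0.118 [-0.0735  0.1687] [0.4714 0.1762 0.118 ]
piv 0.061 [-0.0106  0.1643] [0.5339 0.1683 0.061 ]
blue 0.118 [-0.0268  0.0961] [0.5139 0.1011 0.118 ]
```

```bash
python3 -m creep '[[0.6,0.021,0.085,0.05,0,0,0.002],[0.6,0.021,0.085,0.18,0,0,0.002],[0.5,0.021,0.085,0.315,0,0,0.002],[0,0.021,0.085,0.315,0,0,0.002],[0,0.021,0.085,0.315,0,0,0.002]]';  python3 -m creep '[[0,0,0,0,0,0,0],[0,0,0,0,0,0,0],[0,0,0,0,0,0,0],[0,0,0,0,0,0,0],[0,0,0,0,0,0,0]]';python3 -m creep '[[0,0,0,0,0,0,0]]';python3 -c "
from base import *
s=r.sense();print(loc(s['tcp_pos']),s['wrist_force'],s['tcp_pos'])"
```

```text
time_s: 11.87
tcp_pos: [0.4699, 0.1712, 0.0987]
ee_rot: [[-0.058, -0.998, -0.011], [-0.998, 0.058, -0.004], [0.005, 0.011, -1.0]]
wrist_force: [0.3, 0.3, -0.5]
gripper_width: 0.455
time_s: 12.28
tcp_pos: [0.4702, 0.1715, 0.1004]
ee_rot: [[-0.058, -0.998, -0.009], [-0.998, 0.058, -0.003], [0.004, 0.009, -1.0]]
wrist_force: [-2.7, 0.9, 5.2]
gripper_width: 0.174
time_s: 12.37
tcp_pos: [0.4703, 0.1715, 0.1008]
ee_rot: [[-0.058, -0.998, -0.009], [-0.998, 0.058, -0.002], [0.003, 0.008, -1.0]]
wrist_force: [3.8, -1.3, -12.3]
gripper_width: 0.171
[-0.07431058  0.16395453] [  3.75954395  -1.32829023 -12.29560612] [0.47028854 0.17149716 0.10075261]
```

```bash
python3 -m creep '[[0,-0.02,-0.002,0,0,0,0],[0,-0.06,-0.011,0,0,0,0],[0,-0.1,-0.028,0,0,0,0],[0,-0.142,-0.061,0,0,0,0],[0,-0.16,-0.08,0,0,0,0]]';python3 -c "
from base import *
s=r.sense();print(loc(s['tcp_pos']),s['wrist_force'],s['tcp_pos'])"
```

```text
time_s: 12.78
tcp_pos: [0.4943, 0.2188, 0.1005]
ee_rot: [[-0.061, -0.998, -0.015], [-0.998, 0.061, -0.003], [0.003, 0.015, -1.0]]
wrist_force: [-12.4, 7.0, 7.4]
gripper_width: 0.177
[-0.05300662  0.21256645] [-12.40828625   6.96131112   7.35859334] [0.4943097  0.2188252  0.10045445]
```

```bash
python3 -m creep '[[0.3,0,0,0,0,0,0],[0.3,0,0,0,0,0,0],[0.3,0,0,0,0,0,0]]';python3 -c "
from base import *
s=r.sense();print(loc(s['tcp_pos']),s['wrist_force'],s['tcp_pos'])"
```

```text
time_s: 13.03
tcp_pos: [0.4946, 0.2191, 0.1008]
ee_rot: [[-0.06, -0.998, -0.014], [-0.998, 0.06, -0.002], [0.003, 0.014, -1.0]]
wrist_force: [0.4, -0.0, 0.3]
gripper_width: 0.275
[-0.05274063  0.21282244] [ 0.38619482 -0.02639114  0.2598908 ] [0.49458975 0.21906573 0.10078868]
```

```bash
python3 -m creep '[[0.3,-0.02,-0.03,0,0,0,0],[0.3,-0.035,-0.07,0,0,0,0],[0.3,-0.045,-0.11,0,0,0,0],[0.3,-0.05,-0.14,0,0,0,0],[0.3,-0.051,-0.166,0,0,0,0]]';python3 -m creep '[[0.3,0,-0.007,0,0,0,0],[0.3,0,-0.014,0,0,0,0]]';python3 -c "
from base import *
s=r.sense();print(loc(s['tcp_pos']),s['wrist_force'],s['tcp_pos'])"
```

```text
time_s: 13.45
tcp_pos: [0.5438, 0.2323, 0.0999]
ee_rot: [[-0.061, -0.998, -0.017], [-0.998, 0.061, -0.001], [0.002, 0.017, -1.0]]
wrist_force: [-7.0, 5.0, 2.3]
gripper_width: 0.302
time_s: 13.62
tcp_pos: [0.5446, 0.2323, 0.0997]
ee_rot: [[-0.063, -0.998, -0.024], [-0.998, 0.063, -0.001], [0.003, 0.024, -1.0]]
wrist_force: [-15.4, 7.5, 9.3]
gripper_width: 0.298
[-0.00355619  0.22883028] [-15.36252442   7.45887252   9.3087698 ] [0.54460124 0.23226404 0.09969303]
```

```bash
python3 -m creep '[[0.5,0,0.018,0,0,0,0],[0.6,0,0.018,0,0,0,0],[0.6,0,0.018,-0.13,0,0,0],[0.6,0.03,0.018,-0.26,0,0,0],[0.6,0.15,0.1,-0.32,0,0,0]]';python3 -m creep '[[0.6,0.06,0.07,-0.01,0,0.015,0],[0.6,0.06,0.07,-0.01,0,0.015,0],[0.6,0.06,0.07,-0.01,0,0.015,0]]';python3 -c "
from base import *
s=r.sense();print(loc(s['tcp_pos']),s['wrist_force'],s['tcp_pos'],s['ee_rot'].round(4))
im=r.capture('wrist');cv2.imwrite('pics/w9.png',im);crop(im,220,70,340,210,4.2,'w9a.png')"
```

```text
time_s: 14.03
tcp_pos: [0.5233, 0.1965, 0.1994]
ee_rot: [[-0.059, -0.998, -0.012], [-0.998, 0.059, 0.003], [-0.002, 0.012, -1.0]]
wrist_force: [1.3, 0.4, 2.0]
gripper_width: 0.565
time_s: 14.28
tcp_pos: [0.5013, 0.1793, 0.2037]
ee_rot: [[-0.058, -0.998, -0.012], [-0.997, 0.059, -0.043], [0.043, 0.009, -0.999]]
wrist_force: [0.0, -1.3, -0.6]
gripper_width: 0.594
[-0.04377263  0.17345756] [ 0.02586795 -1.31540606 -0.58693558] [0.50131531 0.17925648 0.20371225] [[-0.0585 -0.9982 -0.0119]
 [-0.9973  0.0589 -0.0429]
 [ 0.0435  0.0094 -0.999 ]]
```

View pics/w9.png

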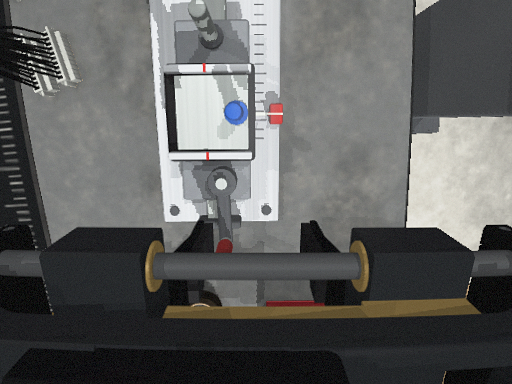

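```bash
python3 - <<'E'
from base import *
im=cv2.imread("pics/w9.png");crop(im,240,92,300,134,12,"w9b.png");crop(im,190,150,260,260,5,"w9c.png")
E
```

```text
(no output)
```

View pics/w9b.png

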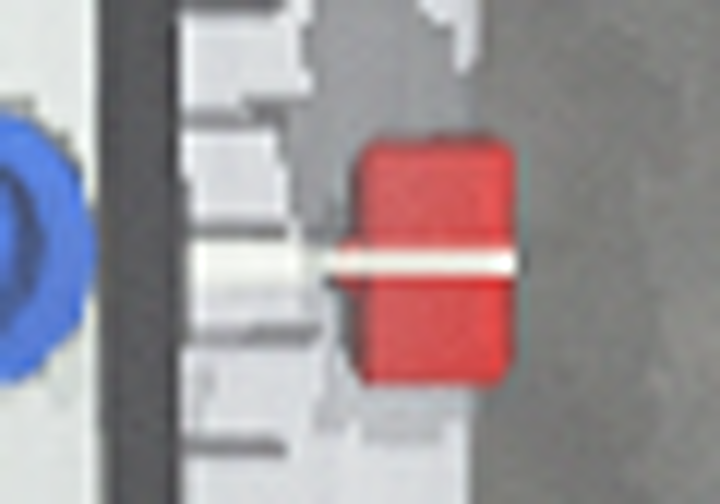

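View pics/w9c.png

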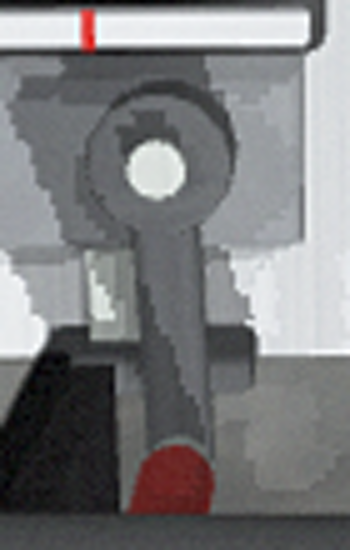

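```bash
python3 - <<'E'
from base import *
f=lambda U,k,o:((U[0]+.5)/k-.5+o[0],(U[1]+.5)/k-.5+o[1])
for U in((155,170),(168,250),(174,340),(180,400),(175,445)):
    print(U,loc(at("wrist",f(U,5,(190,150)),.061)).round(4))
for n,U,z in(("needle",(305,262),.04),("rear",(325,262),.02),("front",(515,262),.02)):
    print(n,loc(at("wrist",f(U,12,(240,92)),z)).round(4))
# plate edge direction
for uv in((163,100),(281,150),(280,215),(277,40)): print(uv,loc(at("wrist",uv,.012)).round(4))
u=(238-2,112);p=at("wrist",(235,112),.118);print("blue",p,loc(p))
E
```

```text
(155, 170) [-0.0078  0.1661]
(168, 250) [-0.01    0.1827]
(174, 340) [-0.0107  0.202 ]
(180, 400) [-0.0116  0.2152]
(175, 445) [-0.0102  0.2252]
needle [-0.0529  0.0969]
rear [-0.0555  0.0963]
front [-0.0728  0.0963]
(163, 100) [0.0595 0.0809]
(281, 150) [-0.0726  0.137 ]
(280, 215) [-0.0727  0.2151]
(277, 40) [-0.0666  0.0189]
blue [0.51389098 0.10318518 0.118     ] [-0.02691145  0.09821975]
```

```bash
python3 -m creep '[[0.6,0.249,-0.063,0.15,0.003,-0.0138,0],[0.6,0.249,-0.063,0.15,0.003,-0.0138,0],[0.6,0.249,-0.063,0.15,0.003,-0.0138,0],[0.6,0.249,-0.063,0.15,0.003,-0.0138,0],[0.6,0.249,-0.063,0.15,0.003,-0.0138,0]]';python3 -c "
from base import *
s=r.sense();print(loc(s['tcp_pos']),s['wrist_force'],s['tcp_pos'],s['ee_rot'].round(4))
for c,b in (('side',(170,170,300,270)),('scene',(180,150,310,250))):
  im=r.capture(c);crop(im,*b,6,c+'10.png')"
```

```text
time_s: 14.75
tcp_pos: [0.5165, 0.1021, 0.1604]
ee_rot: [[-0.059, -0.998, -0.001], [-0.998, 0.059, -0.001], [0.001, 0.001, -1.0]]
wrist_force: [0.1, 0.0, 0.6]
gripper_width: 0.6
[-0.02429291  0.09730414] [0.07837595 0.02147949 0.62621127] [0.51645349 0.10212283 0.16044601] [[-0.0594 -0.9982 -0.0014]
 [-0.9982  0.0594 -0.0013]
 [ 0.0014  0.0013 -1.    ]]
```

View pics/scene10.png

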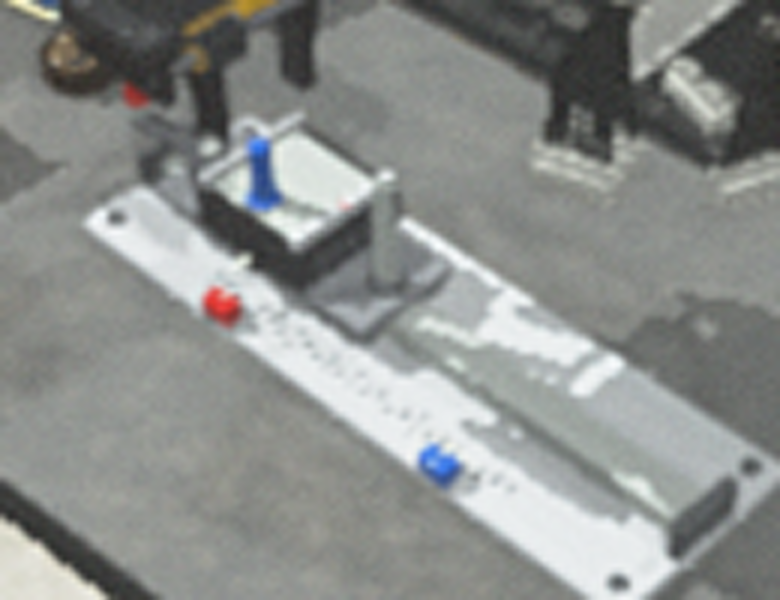

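View pics/side10.png

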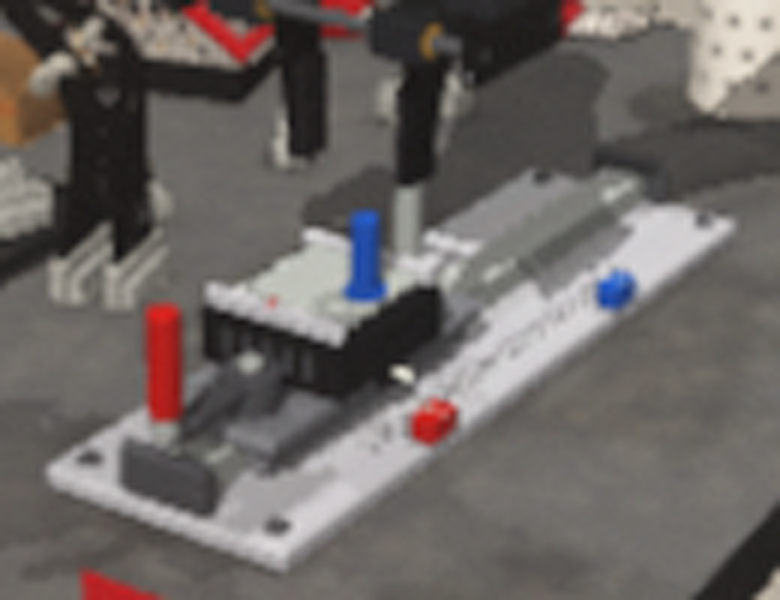

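```bash
python3 -m creep '[[0.6,0.003,0.004,0.07,0,0,0],[0.6,0.003,0.004,0.19,0,0,0],[0.5,0.003,0.004,0.19,0,0,0],[0.3,0.003,0.004,0.19,0,0,0],[0.3,0.003,0.004,0.19,0,0,0]]';  python3 -m creep '[[0,0,0,0,0,0,0],[0,0,0,0,0,0,0],[0,0,0,0,0,0,0],[0,0,0,0,0,0,0],[0,0,0,0,0,0,0]]';python3 -c "
from base import *
s=r.sense();print(loc(s['tcp_pos']),s['wrist_force'],s['tcp_pos'])
for c,b in (('side',(170,170,300,270)),):
  im=r.capture(c);crop(im,*b,6,c+'11.png')"
```

```text
time_s: 15.27
tcp_pos: [0.5165, 0.1034, 0.1058]
ee_rot: [[-0.056, -0.998, 0.003], [-0.998, 0.056, 0.0], [-0.0, -0.003, -1.0]]
wrist_force: [0.8, 0.0, 0.4]
gripper_width: 0.451
time_s: 15.68
tcp_pos: [0.5146, 0.1034, 0.1066]
ee_rot: [[-0.057, -0.998, -0.001], [-0.998, 0.057, 0.0], [-0.0, 0.001, -1.0]]
wrist_force: [-6.8, 3.6, 5.9]
gripper_width: 0.153
[-0.02621542  0.09851663] [-6.78817622  3.55269395  5.94770335] [0.5146027  0.10344219 0.10662567]
```

View pics/side11.png

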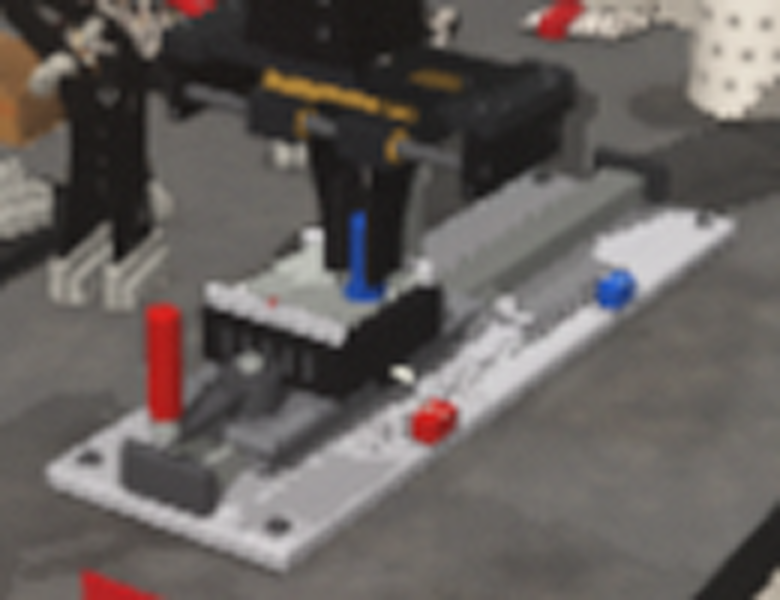

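```bash
python3 -m creep '[[0,0,0,0,0,0,0],[0,0,0,0,0,0,0]]';python3 -c "
from base import *
s=r.sense();print(loc(s['tcp_pos']),s['wrist_force'],s['tcp_pos'])"; python3 -m creep '[[0,0,0.02,0,0,0,0],[0,0,0.04,0,0,0,0],[0,0,0.06,0,0,0,0],[0,0,0.08,0,0,0,0],[0,0,0.085,0,0,0,0]]';python3 -c "
from base import *
s=r.sense();print(loc(s['tcp_pos']),s['wrist_force'],s['tcp_pos'])"
```

```text
time_s: 15.9
tcp_pos: [0.5145, 0.1035, 0.1067]
ee_rot: [[-0.057, -0.998, -0.0], [-0.998, 0.057, 0.0], [-0.0, 0.0, -1.0]]
wrist_force: [-0.8, 1.6, -1.9]
gripper_width: 0.148
[-0.02630146  0.09858715] [-0.83528904  1.56033601 -1.89157873] [0.51452078 0.10351746 0.1067192 ]
time_s: 16.32
tcp_pos: [0.4902, 0.1049, 0.1068]
ee_rot: [[-0.056, -0.998, 0.004], [-0.998, 0.056, 0.001], [-0.001, -0.004, -1.0]]
wrist_force: [8.6, -3.1, -7.8]
gripper_width: 0.151
[-0.05068339  0.09857053] [ 8.5581346  -3.08194326 -7.81071357] [0.49017707 0.10488088 0.10677512]
```

```bash
python3 -m creep '[[0,0,0.013,0,0,0,0],[0,0,0.016,0,0,0,0],[0,0,0.016,0,0,0,0],[0,0,0.016,0,0,0,0],[0,0,0.016,0,0,0,0]]';python3 -c "
from base import *
s=r.sense();print(loc(s['tcp_pos']),s['wrist_force'],s['tcp_pos'])
im=r.capture('wrist');cv2.imwrite('pics/w12.png',im)
for c,b in (('side',(195,200,255,245)),('scene',(200,155,260,200))):
  im=r.capture(c);crop(im,*b,12,c+'12.png')"
```

```text
time_s: 16.73
tcp_pos: [0.4871, 0.1051, 0.1068]
ee_rot: [[-0.056, -0.998, 0.008], [-0.998, 0.056, 0.002], [-0.002, -0.008, -1.0]]
wrist_force: [8.2, -3.7, -7.7]
gripper_width: 0.149
[-0.05372667  0.09859429] [ 8.21427374 -3.74524713 -7.69335227] [0.48714002 0.10507684 0.10675408]
```

View pics/w12.png

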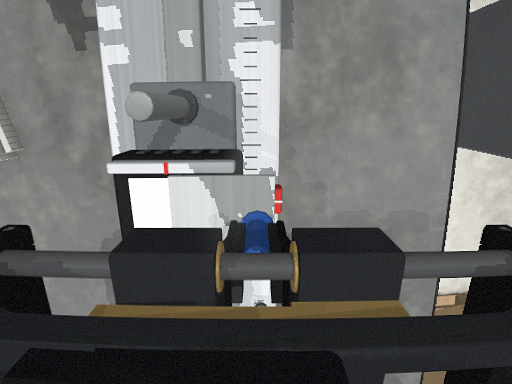

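View pics/side12.png

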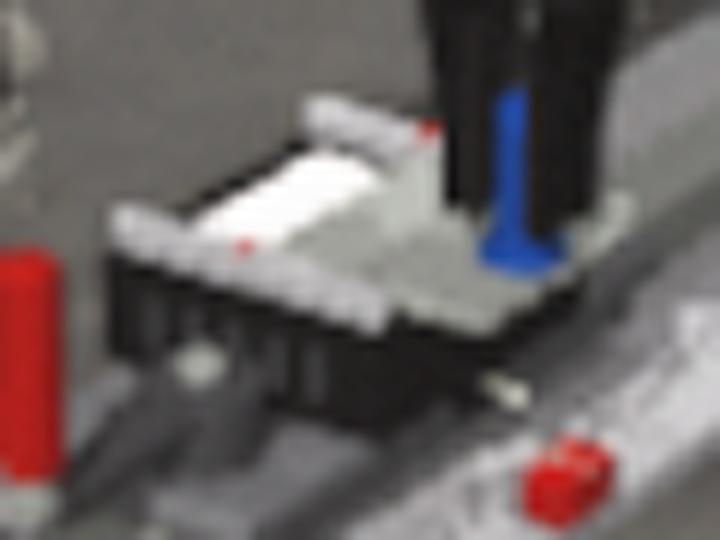

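View pics/scene12.png

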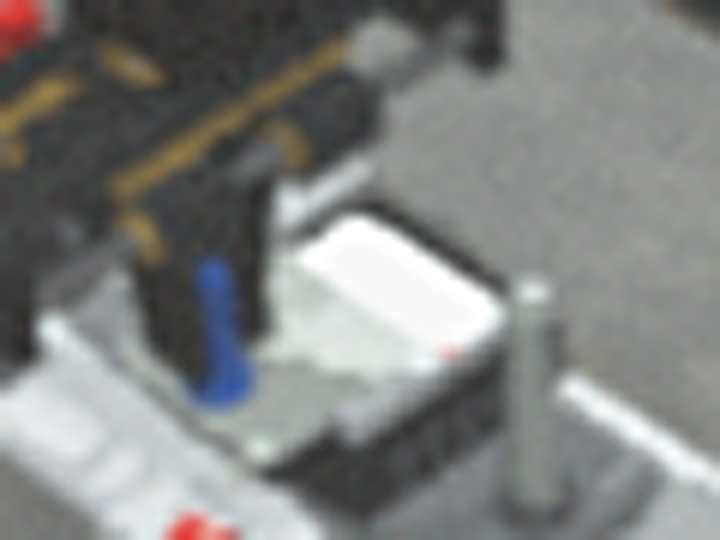

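```bash
python3 - <<'E'
from base import *
im=cv2.imread("pics/w12.png");crop(im,105,145,255,235,5,"w12b.png")
E
```

```text
(no output)
```

View pics/w12b.png

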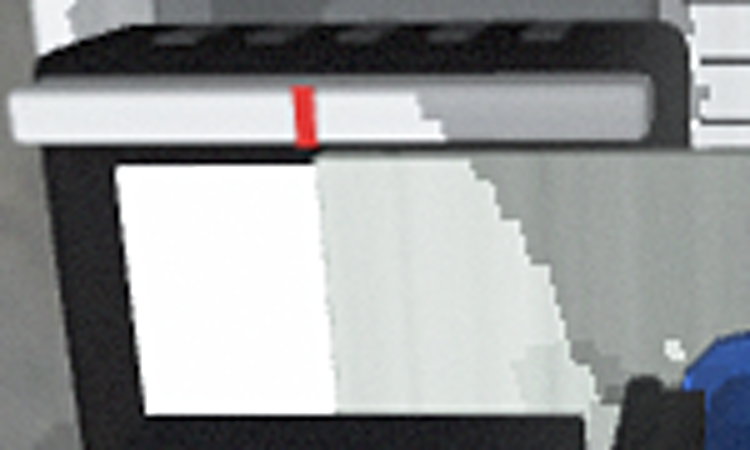

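```bash
python3 - <<'E'
from base import *
f=lambda U,k,o:((U[0]+.5)/k-.5+o[0],(U[1]+.5)/k-.5+o[1])
for n,U,z in(("tick top",(302,88),.08),("tick bot",(307,145),.08),("edge far",(317,165),.076),("edge near",(335,410),.076),("edge mid",(325,290),.076),("winrear far",(117,168),.074),("winrear near",(146,412),.074)):
    print(n,loc(at("wrist",f(U,5,(105,145)),z)).round(4))
E
```

```text
tick top [0.0021 0.0552]
tick bot [0.0021 0.0621]
edge far [0.0023 0.0655]
edge near [0.0027 0.0981]
edge mid [0.0026 0.0818]
winrear far [0.0286 0.0664]
winrear near [0.0287 0.0995]
```

```bash
python3 -m creep '[[0,0,0.008,0,0,0,0],[0,0,0.008,0,0,0,0],[0,0,0.008,0,0,0,0],[0,0,0.008,0,0,0,0],[0,0,0.008,0,0,0,0]]';python3 -c "
from base import *
s=r.sense();print(loc(s['tcp_pos']),s['wrist_force'],s['tcp_pos'])
im=r.capture('wrist');cv2.imwrite('pics/w13.png',im);crop(im,105,145,255,235,5,'w13b.png')
s=r.sense();print(loc(s['tcp_pos']),s['wrist_force'],s['gripper_width'],s['time_s'])
for c,b in (('side',(170,170,300,270)),('scene',(180,150,310,250))):
  im=r.capture(c);cv2.imwrite(f'pics/{c}13f.png',im);crop(im,*b,6,c+'13.png')
s=r.sense();print(loc(s['tcp_pos']),s['wrist_force'],s['gripper_width'],s['time_s'])"
```

```text
time_s: 17.3
tcp_pos: [0.4866, 0.1051, 0.1067]
ee_rot: [[-0.056, -0.998, 0.012], [-0.998, 0.056, 0.002], [-0.003, -0.012, -1.0]]
wrist_force: [7.9, -4.1, -8.0]
gripper_width: 0.153
[-0.05426897  0.0986005 ] [ 7.89366032 -4.06164306 -7.98483408] [0.48659895 0.10511374 0.10672712]
[-0.05425719  0.09858763] [ 7.91360653 -3.09205983 -8.45263374] 0.14745726556099345 17.35
[-0.05425556  0.09858207] [ 8.99785065 -3.7306427  -9.01375026] 0.1474274123608806 17.45
```

View pics/w13b.png

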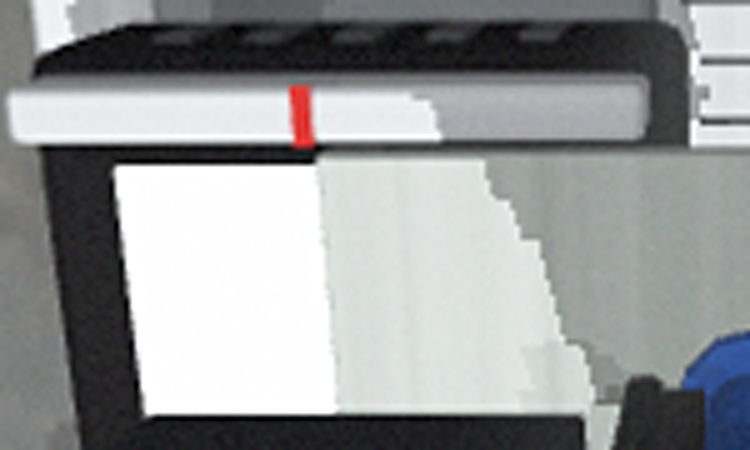

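View pics/side13.png

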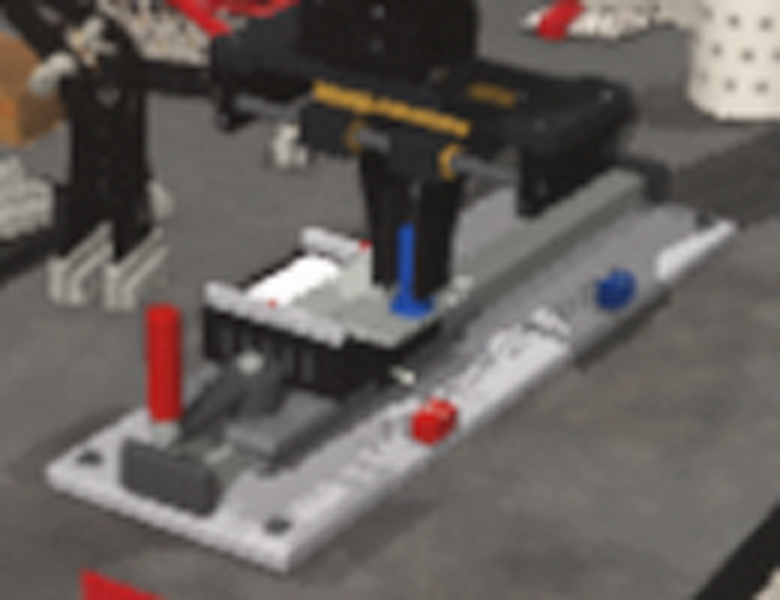

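View pics/scene13f.png

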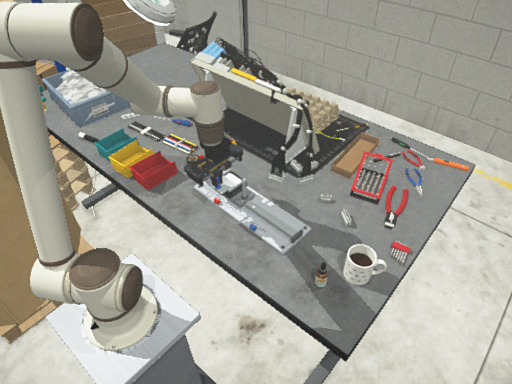

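```bash
python3 - <<'E'
from base import *
f=lambda U,k,o:((U[0]+.5)/k-.5+o[0],(U[1]+.5)/k-.5+o[1])
for n,c,U,z in(("knob","side",(164,311),.118),("piv","side",(249,363),.063),("knob0","side",(279,247),.118)): print(n,loc(at(c,f(U,6,(170,170)),z)).round(4))
s=r.sense();print(loc(s['tcp_pos']),s['wrist_force'],s['gripper_width'],s['time_s'])
print(r.finish_job())
E
```

```text
knob [-0.0137  0.2309]
piv [-0.0085  0.1649]
knob0 [-0.0145  0.1488]
[-0.05425556  0.09858207] [ 8.99785065 -3.7306427  -9.01375026] 0.1474274123608806 17.45
the job is handed in; nothing more can be done
None
```

I did the job in the order asked and handed it in at about 17.5 s, with the shutter still held half open by its blue post. No verdict came back.

- **Unlocking:** I swung the lever out by its knob until it met resistance at the unlocked end; pictures showed it pointing to the front.
- **Positioning:** I slid the carriage by the push post to the red clip. The first check showed the needle about 0.9 mm short, so I nudged it further. After locking, the wrist camera showed the needle in line with the clip's white line, within about 0.6 mm.
- **Locking:** I pushed the lever in until it stopped moving at about 15 N.
- **Shutter:** I pulled it 27.95 mm by the measured hand travel, and it never went beyond half open. Its rear edge was level with the red line on the guide to within about 0.5 mm by eye. The pull was steady at 8–9 N with the post in the grip.
- **Bystanders:** the arm never went near the mug or the bottle, and both look untouched in the last scene picture. The gripper hid the tape roll there. It was last partly visible, apparently in place, just before I gripped the shutter.

**Disagreement on the lever angle:** my lever readings do not agree exactly. Contact position gave about 0.01 rad, the wrist picture about 0.04 rad, and the side camera about 0.08 rad. The side camera reads the knob's sideways position about the same as it did at the start. All three are well below 0.4 rad, where it clamps.

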